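# Set up a pressed herb brick at the imaging unit

## Robot

A 6-joint arm with a two-finger parallel gripper is mounted at the origin on the work surface. World frame = base frame: x ahead of the robot, y to its left, z up, the work surface at z = 0. Lengths are in m, angles in rad, forces in N, time in s.
With the tool pointing down it reaches from about 0.25 to 0.725 m from the base axis. Payload 4 kg.
Tool frame: the origin (TCP) lies on the centre line of the jaws, within the pads' length; the fingertips stand 22 mm ahead of it and the grasp point (between the pads) lies 3 mm ahead of it; z points along the fingers, y is the line along which they close (so a half turn about z gives the same grasp; the last joint's range is limited). The gripper opens to 85 mm and grips with 20 to 120 N. Pads are 22 mm wide; open, the fingers measure 114 mm over their backs; the gripper's body (76 mm by 85 mm) begins 54 mm behind the grasp point. The pads swing forward as they close: fully open they stand 13 mm farther back than shut.
Start: joints at [-1.305, 0.241, 0.005, 1.335, 0, 1.571], TCP at [0.131, -0.482, 0.253] pointing down, gripper open.
Joint ranges: [-2.72, 2.72], [-1.05, 1.87], [-1.09, 1.28], [-1.99, 2.15], [-1.42, 1.44], [-3.14, 3.14]. Speed limits (rad/s): [2.79, 2.79, 3.14, 3.14, 3.14, 3.14].

## Interface

Orientations are given as a unit quaternion [x, y, z, w].
In Python, from workcell import bot gives the robot as it stands.
- The arm moves only by the shell command python3 -m inch 'ROWS'. ROWS is JSON, one flat list of numbers, 7 for each row, row after row: the shift along the world's x, y, z in mm, then the turn, a rotation vector about the world's x, y, z in rad, then the opening in per cent of the stroke, from 0 (shut) to 100 (fully open). A call has 1 to 8 rows; each row is the pose to reach, as a shift and turn from the pose commanded when the call began; what a row does not reach only later rows make up. A row lasts 1/12 s, in which the tool goes at most 41.7 mm and 7.16 degrees, less where a joint would pass 70% of its speed; a pose out of reach is approached as far as the arm can. A call with a gripper value outside its range is refused whole. The fingers move at their own pace and stop on an object; the grip force is fixed at half the most. Time passes only in rows, so rows that repeat a pose let the fingers close. It gives the time, the measured TCP pose, the force, the opening and the grip force at its end, in the units of the state.
- bot.get_obs(): the state, without advancing time (a new reading comes with each control period).
- bot.camera(name): name is "side" or "top" or "wrist"; returns the picture (480x640x3 uint8, blue, green, red); there is no depth.
- bot.camera_info(name): a dict with "intrinsics" (3x3 intrinsics, pixels), "camera_from_world" (4x4, takes a point from world to camera coordinates); the wrist camera has in their place "hand_eye" (4x4, takes a point from camera to tool coordinates, whose origin is the TCP and whose axes are the flange's). Camera axes: x right, y down, z forward; pixel columns grow to the right and rows downward; lengths in m; the calibration is good to about 2 mm. A picture is of the moment at which its call begins: read the wrist's pose just before it. camera_info takes no time and is no camera call.
- bot.job_done(): hands the job in; it is judged then, once.
Trained networks look in the newest picture that a camera, given by its name, has taken for a name from the list of things; names that differ only in an ending like _2 or _b are one class to them, and where a whole thing is asked for, a point or a joint stands for the part that bears it (a point fixed in the world has none). Each returns a list of dicts, best first, with "confidence" (0 to 1); they miss things now and then, are a little off and sometimes report something else, mostly with a low value. They report only what shows in the picture. A call takes as long as a camera call.
- bot.silhouettes(camera, target): "mask" (480x640 bool, what is visible of it) and "uv" ([column, row] in pixels, amid what is visible of it).
- bot.spot_point(camera, target): "uv" ([column, row] in pixels: a listed point, or the origin of a listed thing).
The state is a dict: "clock": time; "joint_pos": joint angles; "joint_vel": joint speeds; "tau": joint torques, N m; "eef_pos": TCP position; "tool_rot": TCP orientation; "ft_force": force on the tool from outside, world axes, zero at the start; "ft_torque": the same for the moment, N m; "grip_width": finger opening in m; "grasp_force": force on a finger pad.
Only numpy, scipy, OpenCV 4.12 (cv2) and the standard library are available. Lean on these libraries where they do the work, as an engineer would, in place of code of your own. Each camera call takes 0.05 s, during which the arm holds its last target. There are 200 camera calls.

## Task

Take a picture of the long side of the pressed herb brick with the imaging unit on the counter. First raise the unit's stiff lamp lid, which has a tab at its front, until it stands open at 60 degrees from shut, in line with the sloping brass bar beside it; then turn the brick so that, lying flat, one long side sits flush against the unit's front face, centred on the camera window; then press the picture key fully down and let it come back up. Leave the tray, the jar and the brass weight where they are.

Things in the scene. Friction and masses are not known exactly. Their poses are not given: they have to be found in the camera images.
- unit: White low imaging unit, fixed, 200 (x) x 340 (y) x 60 high. Origin on the counter under the lid's middle; x points from front face to hinge. Spans x -100..100, y -220..+120. The upright front face has a black camera window, 130 wide, centred on y = 0. At y = +125 a fixed brass bar 130 long slopes up from the hinge line towards the front at 60 degrees.
- sill (a point): Foot of the unit's front face on the counter, at the middle of the camera window. Axes as the unit: x into the unit, y along the front face. A brick flush and centred has its origin at x = -30 mm, y = 0 here.
- lid_hinge (a point): Middle of the lid's hinge line, at unit x = +100, y = 0, 62 mm above the counter. The hinge line runs along the unit's y, in the plane of the lid's underside.
- lid (a joint): Lid angle in rad: 0 shut (level), grows as the front edge rises, 1.047 at 60 degrees, stop at 1.75. Grey plate 200 long x 230 wide x 12 thick, 0.3 to 0.55 kg, white lamp panel on its underside. A friction hinge (0.9 N m) keeps it at any angle; lifting at the tab takes 4 to 8 N. It may start slightly ajar.
- tab_edge (a point): Middle of the lower front edge of the aluminium lid tab: 228 mm from the hinge line, in the plane of the lid's underside (62 mm above the counter when shut). The tab is 90 wide, 10 thick, sticks out 28 mm beyond the lid and the unit's front, free space under it. Axes turn with the lid: x towards the hinge, z out of the lid's top.
- brick: Loose brown pressed herb brick 150 long (its x) x 60 wide (y) x 42 high, 0.3 to 0.65 kg; sliding it takes 2 to 9 N. Origin at the centre of its underside. Lies flat on the counter with an end towards the unit. Either long side may face the unit.
- key_top (a point): Middle of the top face of the grey picture key, 45 x 55 mm, on the unit's top at unit x = -65, y = -168, beside the lid; 76 mm above the counter when up.
- key (a joint): Key travel in m: 0 up, 0.006 fully down; a spring brings it back. About 3 N to start, 6 N fully down.
- tray: Bystander: open wooden tray 100 (x) x 130 (y) x 26 high, loose; origin at the centre of its underside. It stands in front of one side of the unit, the brick in front of the other.
- jar: Bystander: white jar 72 across, 85 high, loose, off to the left; origin at the centre of its underside.
- weight: Bystander: brass weight 60 across, 76 high, loose, off to the right; origin at the centre of its underside.

How it is judged:
On the way, in this order (a step that is already met when the one before it is completed fails the run):
1. the lid stands still at 60 degrees (within 8) (value of joint lid between 0.908 and 1.187 rad and velocity of joint lid between -0.05 and 0.05 rad/s), for 0.3 s.
2. the brick lies with a long side flush against the front face, centred on the window, the lid still at 60 degrees (value of joint lid between 0.908 and 1.187 rad and x of brick in the frame of sill between -0.036 and -0.026 m and y of brick in the frame of sill between -0.02 and 0.02 m and angle between the x axis of brick and the y axis of sill, either way round below 0.06 rad and angle between brick's own z axis and vertical below 0.08 rad and linear speed of brick below 0.02 m/s), for 0.2 s.
3. the key is pressed down with the lid and brick in place (value of joint key above 0.0045 m and value of joint lid between 0.908 and 1.187 rad and x of brick in the frame of sill between -0.036 and -0.026 m and y of brick in the frame of sill between -0.02 and 0.02 m and angle between the x axis of brick and the y axis of sill, either way round below 0.06 rad and angle between brick's own z axis and vertical below 0.08 rad), for 0.05 s.
At the end, for the whole second after the job is handed in: The lid stands at 60 degrees (within 8); the brick lies flat and at rest, a long side flush with the unit's front face (within 6 mm and 3.4 degrees), its middle within 20 mm of the window's middle; the key has been pressed and is up again; tray, jar and weight have not been moved more than 30 mm (all of step 2 and value of joint key below 0.0015 m); the robot touches nothing.
It fails at once if the wooden tray is moved more than 30 mm (distance of tray from where it was at the start of the episode above 0.03 m).
It fails at once if the jar is moved more than 30 mm (distance of jar from where it was at the start of the episode above 0.03 m).
It fails at once if the brass weight is moved more than 30 mm (distance of weight from where it was at the start of the episode above 0.03 m).
It fails at once if the key is pressed while the brick or the lid is not yet in place (value of joint key above 0.0045 m and not (value of joint lid between 0.908 and 1.187 rad and x of brick in the frame of sill between -0.036 and -0.026 m and y of brick in the frame of sill between -0.02 and 0.02 m and angle between the x axis of brick and the y axis of sill, either way round below 0.06 rad and angle between brick's own z axis and vertical below 0.08 rad)).
It also fails if it takes over 72 s, if anything falls off the work surface, if the arm or the gripper's body presses on something with over 40 N, if the wrist force passes 120 N, or if a joint passes its speed limit or range.

## Working session

There is one attempt and no reset: what is moved stays moved. The work goes in short steps, Python scripts to look and compute and a shell command to move; the robot and the scene stay as the last step left them, time stands still between calls to the robot, and variables do not carry over. Pictures are saved under pics/ and viewed, at most 11 in all, crops included, and the job is handed in when it is done.

```bash
mkdir -p pics; ls; cat > h.py <<'E'
import numpy as np, cv2
from workcell import bot
def ray(cam,uv):
    i=bot.camera_info(cam);K=np.array(i["intrinsics"]);T=np.array(i["camera_from_world"])
    d=np.linalg.inv(K)@np.array([uv[0],uv[1],1.]);R=T[:3,:3]
    return -R.T@T[:3,3], R.T@d
def at_z(cam,uv,z):
    o,d=ray(cam,uv);return o+d*(z-o[2])/d[2]
def proj(cam,P):
    i=bot.camera_info(cam);K=np.array(i["intrinsics"]);T=np.array(i["camera_from_world"])
    p=K@(T[:3,:3]@np.asarray(P,float)+T[:3,3]);return p[:2]/p[2]
E
python3 - <<'E'
from h import *
np.set_printoptions(precision=3,suppress=True)
for c in ("top","side"):
    im=bot.camera(c);cv2.imwrite(f"pics/{c}0.png",im);print(c,ray(c,(320,240)))
    for n,z in dict(unit=0,sill=0,lid_hinge=.062,tab_edge=.062,brick=0,key_top=.076,tray=0,jar=0,weight=0).items():
        r=bot.spot_point(c,n)
        for q in r[:2]: print(c,n,np.array(q["uv"]),round(q["confidence"],2),at_z(c,q["uv"],z))
print(bot.get_obs())
E
```

```text
pics
top (array([ 0.471, -0.005,  1.419]), array([ 0.119, -0.001, -0.993]))
top unit [294.6 236.5] 0.6 [0.651 0.072 0.   ]
top lid_hinge [289.6 204.2] 0.91 [0.74  0.085 0.062]
top lid_hinge [155.9 252.3] 0.46 [0.595 0.477 0.062]
top tab_edge [292.7 276.3] 0.93 [0.526 0.073 0.062]
top brick [240.3 307.2] 0.64 [0.434 0.235 0.   ]
top key_top [346.9 255.3] 0.77 [ 0.587 -0.085  0.076]
top tray [343.6 298. ] 0.77 [ 0.463 -0.079  0.   ]
top jar [152.1 251.7] 0.55 [0.602 0.511 0.   ]
top weight [479.2 288.3] 0.84 [ 0.495 -0.492  0.   ]
side (array([0.147, 1.   , 1.062]), array([ 0.324, -0.67 , -0.668]))
side unit [304.  268.5] 0.83 [0.648 0.068 0.   ]
side unit [342.3 266.2] 0.23 [0.553 0.007 0.   ]
side sill [332.7 282.7] 0.96 [0.549 0.08  0.   ]
side lid_hinge [264.9 245.9] 0.71 [0.761 0.093 0.062]
side tab_edge [341.  264.5] 0.82 [0.535 0.06  0.062]
side brick [352.  336.1] 0.72 [0.424 0.226 0.   ]
side key_top [345.1 223. ] 0.72 [ 0.594 -0.092  0.076]
side tray [385.4 257.3] 0.93 [ 0.454 -0.088  0.   ]
side jar [345.8 267. ] 0.71 [0.542 0.005 0.   ]
side jar [231.7 392.9] 0.56 [0.605 0.504 0.   ]
side weight [412.6 185.1] 0.88 [ 0.503 -0.479  0.   ]
{'clock': 1.0, 'joint_pos': array([-1.305,  0.241,  0.005,  1.335,  0.   ,  1.571]), 'joint_vel': array([-0.001, -0.001, -0.001,  0.001,  0.002,  0.001]), 'tau': array([  0.001, -37.222,  25.269,   0.001,   0.   ,  -0.   ]), 'eef_pos': array([ 0.131, -0.482,  0.253]), 'tool_rot': array([0.991, 0.133, 0.   , 0.   ]), 'ft_force': array([-0.063,  0.661,  0.239]), 'ft_torque': array([ 0.027, -0.007, -0.014]), 'grasp_force': 0.0, 'grip_width': 0.08527776534137696}
```

View images.

```bash
python3 - <<'E'
from h import *
im=cv2.imread("pics/top0.png")[170:350,190:390];cv2.imwrite("pics/topc.png",cv2.resize(im,None,fx=3.3,fy=3.3,interpolation=cv2.INTER_CUBIC))
im=cv2.imread("pics/side0.png")[170:400,200:460];cv2.imwrite("pics/sidec.png",cv2.resize(im,None,fx=2.6,fy=2.6,interpolation=cv2.INTER_CUBIC))
print(bot.camera_info("wrist"))
E
```

```text
{'intrinsics': array([[412.66725819,   0.        , 315.47914709],
       [  0.        , 412.66725819, 243.7404083 ],
       [  0.        ,   0.        ,   1.        ]]), 'hand_eye': array([[ 2.37668702e-04, -9.62359758e-01, -2.71778659e-01,
         6.91450025e-02],
       [ 9.99999828e-01,  8.30258929e-05,  5.80501368e-04,
         1.28048435e-04],
       [-5.36086490e-04, -2.71778750e-01,  9.62359612e-01,
        -1.20405042e-01],
       [ 0.00000000e+00,  0.00000000e+00,  0.00000000e+00,
         1.00000000e+00]])}
```

View pics/topc.png

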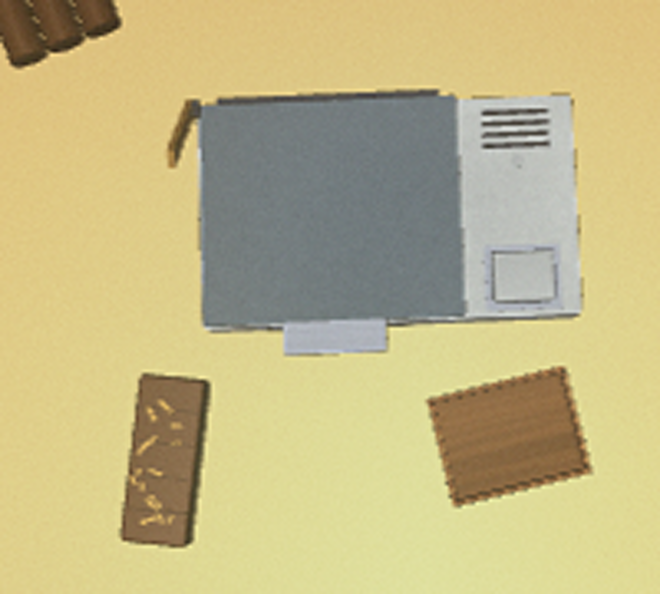

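View pics/sidec.png

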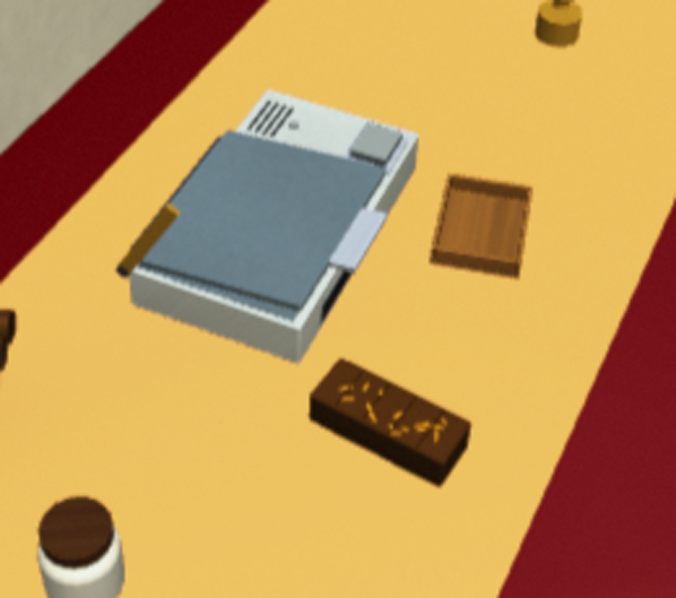

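```bash
python3 - <<'E'
from h import *
from scipy.optimize import least_squares
np.set_printoptions(precision=4,suppress=True)
f=lambda u:(190+(u[0]+.5)/3.3-.5,170+(u[1]+.5)/3.3-.5)
def fit(loc,px,z,x0,sc):
    def r(p):
        c,s=np.cos(p[2]),np.sin(p[2])
        return np.ravel([proj("top",(p[0]+c*a-s*b,p[1]+s*a+c*b,zz))-np.array(q) for (a,b),q,zz in zip(loc,px,z)])
    s=least_squares(r,x0);return s.x,s.fun.reshape(-1,2)
px=[f(u) for u in [(572,97),(580,314),(206,331),(525,276),(336,353)]]
print("unit",*fit([(.1,-.22),(-.1,-.22),(-.1,.12),(-.065,-.168),(-.128,0)],px,[.06,.06,.06,.076,.065],[.65,.08,0.05],0))
px=[f(u) for u in [(142,375),(210,381),(190,546),(122,540)]]
print("brick",*fit([(.075,.03),(.075,-.03),(-.075,-.03),(-.075,.03)],px,[.042]*4,[.43,.23,0],0))
px=[f(u) for u in [(428,400),(563,368),(592,472),(457,506)]]
print("tray",*fit([(.05,.065),(.05,-.065),(-.05,-.065),(-.05,.065)],px,[.026]*4,[.45,-.08,.2],0))
E
```

```text
unit [0.6503 0.0812 0.0427] [[ 0.1719 -0.8658]
 [ 1.0123  0.3049]
 [-1.3019 -0.4485]
 [-0.2029  0.1439]
 [ 0.3211  0.8038]]
brick [ 0.4293  0.2291 -0.0969] [[ 0.2575 -0.6176]
 [-0.2857 -0.3762]
 [-0.1471  0.6359]
 [ 0.1749  0.3375]]
tray [ 0.4518 -0.0793  0.2532] [[-0.3538  0.0653]
 [ 0.7227 -0.9293]
 [ 0.5011  0.1535]
 [-0.8657  0.6843]]
```

```bash
cat >> h.py <<'E'
from scipy.spatial.transform import Rotation as Ro
np.set_printoptions(precision=4,suppress=True)
U=np.array([.6503,.0812]);PSI=.0427
ex=np.array([np.cos(PSI),np.sin(PSI),0]);ey=np.array([-np.sin(PSI),np.cos(PSI),0]);ez=np.array([0,0,1.])
def uw(x,y,z): return np.array([U[0],U[1],0])+x*ex+y*ey+z*ez
def tiltR(th): # tool pitch th below horizontal in the unit's x-z plane, closing line along unit y
    z=np.cos(th)*ex-np.sin(th)*ez; y=-ey; return np.stack([np.cross(y,z),y,z],1)
def rel(pos,R,ref=None):
    o=bot.get_obs(); p0,q0=(o["eef_pos"],Ro.from_quat(o["tool_rot"])) if ref is None else ref
    return np.r_[(pos-p0)*1e3,(Ro.from_matrix(R)*q0.inv()).as_rotvec()]
E
python3 - <<'E'
from h import *
th=np.radians(50);R=tiltR(th)
P=uw(-.188,0,.10);print(P-.022*R[:,2],rel(P-.022*R[:,2],R))
E
```

```text
[0.4483 0.0726 0.1169] [ 316.9964  555.0152 -136.4756    0.1075   -0.6912   -0.2139]
```

```bash
python3 -m inch '[160,280,0,0.05,-0.3,-0.1,0,160,280,0,0.05,-0.3,-0.1,0,160,280,0,0.05,-0.3,-0.1,0,160,280,0,0.05,-0.3,-0.1,0,160,280,0,0.05,-0.3,-0.1,0,160,280,0,0.05,-0.3,-0.1,0,160,280,0,0.05,-0.3,-0.1,0,160,280,0,0.05,-0.3,-0.1,0]'
python3 - <<'E'
from h import *
th=np.radians(50);R=tiltR(th)
P=uw(-.188,0,.10);print(rel(P-.022*R[:,2],R),bot.get_obs()["joint_pos"])
E
```

```text
clock: 1.67
eef_pos: [0.2916, -0.2, 0.2535]
tool_rot: [0.985, 0.082, 0.152, -0.005]
ft_force: [-0.4, -0.1, 0.0]
grip_width: 0.0001
grasp_force: 0.0
[ 156.7386  272.5459 -136.6527    0.0554   -0.39     -0.1157] [-0.7903 -0.2091 -0.4924  1.0953  0.2385  2.2091]
```

```bash
python3 -m inch '[157,273,-137,0.055,-0.39,-0.116,0,157,273,-137,0.055,-0.39,-0.116,0,157,273,-137,0.055,-0.39,-0.116,0,157,273,-137,0.055,-0.39,-0.116,0,157,273,-137,0.055,-0.39,-0.116,0,157,273,-137,0.055,-0.39,-0.116,0,157,273,-137,0.055,-0.39,-0.116,0,157,273,-137,0.055,-0.39,-0.116,0]'
python3 - <<'E'
from h import *
th=np.radians(50);R=tiltR(th)
o=bot.get_obs();print(o["joint_pos"],Ro.from_quat(o["tool_rot"]).as_matrix()[:,2])
P=uw(-.188,0,.10);print(rel(P-.022*R[:,2],R))
w=bot.camera("wrist");cv2.imwrite("pics/w1.png",w)
I=bot.camera_info("wrist");H=I["hand_eye"];K=I["intrinsics"];T=np.eye(4);T[:3,:3]=Ro.from_quat(o["tool_rot"]).as_matrix();T[:3,3]=o["eef_pos"];C=np.linalg.inv(T@H)
for n,p in dict(tab_edge=uw(-.128,0,.062),sill=uw(-.1,0,0),key_top=uw(-.065,-.168,.076)).items():
    c=K@(C@np.r_[p,1])[:3]; print(n,c[:2]/c[2],[(q["uv"],q["confidence"]) for q in bot.spot_point("wrist",n)[:2]])
E
```

```text
clock: 2.33
eef_pos: [0.4344, 0.0319, 0.13]
tool_rot: [0.939, 0.035, 0.343, -0.012]
ft_force: [1.6, -1.0, 0.5]
grip_width: -0.0002
grasp_force: 0.0
[ 0.0742 -0.1063 -1.0343 -0.0577 -0.0015  3.1416] [ 0.6429  0.0463 -0.7646]
[ 13.9677  40.6907 -13.1367   0.001    0.0024  -0.0305]
tab_edge [249.2645 206.3493] [([246.6, 187.6], 0.77)]
sill [265.219 214.894] [([269.1, 211.6], 0.59)]
key_top [538.2262 109.9539] [([534.9, 107.2], 0.69)]
```

View pics/w1.png

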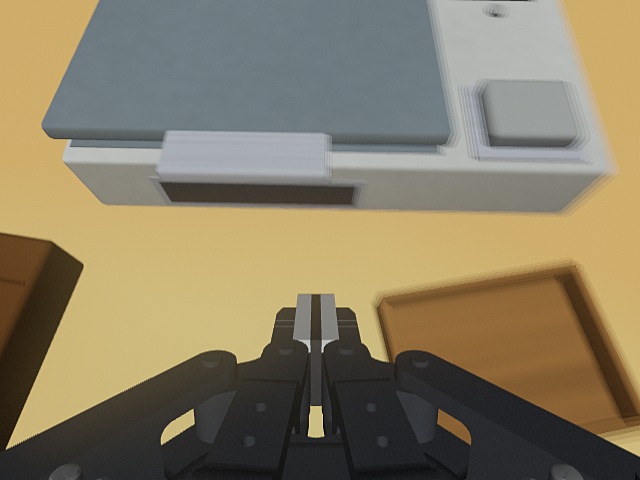

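```bash
cat >> h.py <<'E'
def hookR(th): return tiltR(th)@Ro.from_euler("z",-90,degrees=True).as_matrix()
E
python3 - <<'E'
from h import *
th=np.radians(50);R=hookR(th)
P=uw(-.175,0,.10);print(rel(P-.022*R[:,2],R))
E
```

```text
[ 27.9239  45.5503 -11.2224  -1.0029  -0.0579   1.1862]
```

```bash
python3 -m inch '[28,46,-11,-1,-0.058,1.186,0,28,46,-11,-1,-0.058,1.186,0,28,46,-11,-1,-0.058,1.186,0,28,46,-11,-1,-0.058,1.186,0,28,46,-11,-1,-0.058,1.186,0,28,46,-11,-1,-0.058,1.186,0,28,46,-11,-1,-0.058,1.186,0,28,46,-11,-1,-0.058,1.186,0]'
python3 - <<'E'
from h import *
th=np.radians(50);R=hookR(th)
P=uw(-.175,0,.04);print(rel(P-.022*R[:,2],R),bot.get_obs()["joint_pos"])
E
```

```text
clock: 3.2
eef_pos: [0.4624, 0.0709, 0.1205]
tool_rot: [0.81, 0.476, 0.304, 0.158]
ft_force: [-0.2, -0.7, 0.8]
grip_width: -0.0002
grasp_force: 0.0
[ -1.073    2.2187 -63.631   -0.3598  -0.0155   0.42  ] [ 0.2155 -0.0043 -0.9822 -0.1001 -0.1053  2.2567]
```

```bash
python3 -m inch '[0,2,-20,-0.36,-0.016,0.42,0,-1,2,-40,-0.36,-0.016,0.42,0,-1,2,-60,-0.36,-0.016,0.42,0,-1,2,-74,-0.36,-0.016,0.42,0,-1,2,-74,-0.36,-0.016,0.42,0,-1,2,-74,-0.36,-0.016,0.42,0]'
python3 - <<'E'
from h import *
th=np.radians(50);R=hookR(th)
o=bot.get_obs();print(o["joint_pos"])
for ux in (-.118,):
    P=uw(ux,0,.028);print(rel(P-.022*R[:,2],R))
im=bot.camera("side");cv2.imwrite("pics/s1.png",cv2.resize(im[190:330,230:430],None,fx=4,fy=4,interpolation=cv2.INTER_CUBIC))
E
```

```text
clock: 3.7
eef_pos: [0.4609, 0.0729, 0.0449]
tool_rot: [0.652, 0.677, 0.246, 0.236]
ft_force: [-0.5, -0.5, -0.2]
grip_width: 0.0003
grasp_force: 0.0
[ 0.2304  0.2546 -1.0783 -0.4476 -0.122   1.7204]
[57.3485  2.619  -0.0168 -0.0011 -0.0036  0.005 ]
```

View pics/s1.png

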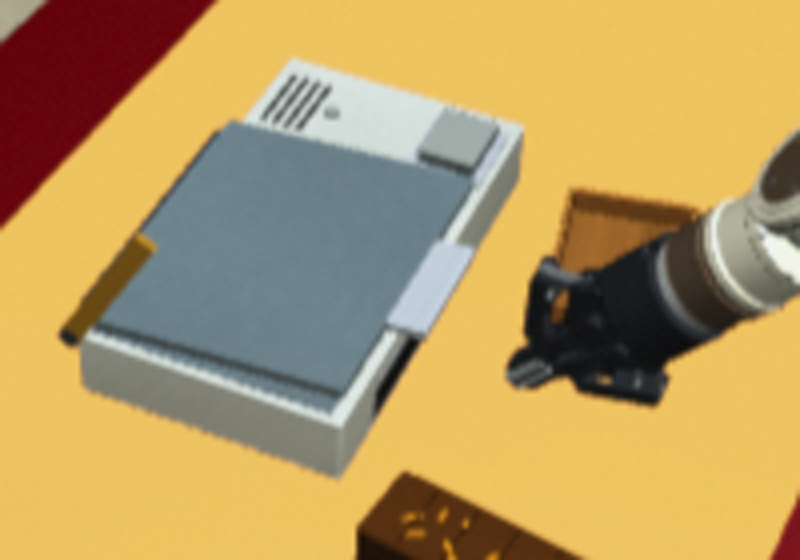

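```bash
python3 -m inch '[26,1,0,0,0,0,0,53,2,0,0,0,0,0,53,2,0,0,0,0,0]'
python3 - <<'E'
from h import *
o=bot.get_obs();ref=(o["eef_pos"],Ro.from_quat(o["tool_rot"]))
print(o["ft_force"],o["eef_pos"])
for d in range(0,61,5):
    f=np.radians(d);th=np.radians(50+35*d/60)
    e=np.array([.1-.228*np.cos(f),.062+.228*np.sin(f)])
    p=e-.0145*np.array([np.sin(th),np.cos(th)])+.023*np.array([np.cos(th),-np.sin(th)])
    R=hookR(th);print(d,np.round(rel(uw(p[0],0,p[1])-.022*R[:,2],R,ref),3).tolist())
E
```

```text
clock: 4.0
eef_pos: [0.5155, 0.0755, 0.0455]
tool_rot: [0.653, 0.677, 0.246, 0.235]
ft_force: [-0.4, 0.5, -0.1]
grip_width: 0.0001
grasp_force: 0.0
[-0.3686  0.5226 -0.1017] [0.5155 0.0755 0.0455]
0 [-3.54, -0.184, 6.388, -0.003, -0.003, 0.006]
5 [-3.173, -0.168, 26.805, -0.005, 0.047, 0.006]
10 [-1.05, -0.077, 47.096, -0.007, 0.098, 0.006]
15 [2.81, 0.088, 67.108, -0.009, 0.149, 0.006]
20 [8.375, 0.325, 86.693, -0.011, 0.2, 0.006]
25 [15.602, 0.634, 105.705, -0.013, 0.251, 0.006]
30 [24.432, 1.011, 124.002, -0.015, 0.302, 0.006]
35 [34.797, 1.454, 141.448, -0.017, 0.353, 0.006]
40 [46.617, 1.959, 157.913, -0.019, 0.404, 0.006]
45 [59.8, 2.522, 173.277, -0.021, 0.454, 0.006]
50 [74.244, 3.14, 187.425, -0.023, 0.505, 0.006]
55 [89.84, 3.806, 200.253, -0.025, 0.556, 0.006]
60 [106.466, 4.516, 211.668, -0.027, 0.607, 0.007]
```

```bash
python3 -m inch '[-3,0,15,0,0.02,0,0,-3,0,27,0,0.05,0,0,-1,0,47,0,0.1,0,0,3,0,67,0,0.15,0,0,8,0,87,0,0.2,0,0,16,1,106,-0.01,0.25,0,0,24,1,124,-0.01,0.3,0,0,35,1,141,-0.01,0.35,0,0]'
python3 - <<'E'
from h import *
o=bot.get_obs();ref=(o["eef_pos"],Ro.from_quat(o["tool_rot"]));print(o["ft_force"],o["joint_pos"])
for d in (40,45,50,55,58,60):
    f=np.radians(d);th=np.radians(50+35*d/60)
    e=np.array([.1-.228*np.cos(f),.062+.228*np.sin(f)])
    p=e-.0145*np.array([np.sin(th),np.cos(th)])+.023*np.array([np.cos(th),-np.sin(th)])
    R=hookR(th);print(d,np.round(rel(uw(p[0],0,p[1])-.022*R[:,2],R,ref),3).tolist())
im=bot.camera("side");cv2.imwrite("pics/s2.png",cv2.resize(im[120:330,210:450],None,fx=2.8,fy=2.8,interpolation=cv2.INTER_CUBIC))
E
```

```text
clock: 4.67
eef_pos: [0.5386, 0.0761, 0.1832]
tool_rot: [0.685, 0.71, 0.118, 0.109]
ft_force: [-24.5, 1.2, 6.8]
grip_width: -0.0003
grasp_force: 12.5
[-24.5069   1.1876   6.8285] [ 0.1568  0.1549 -0.3484  0.7458 -0.0319  1.686 ]
40 [23.474, 1.373, 20.203, -0.008, 0.032, 0.005]
45 [36.657, 1.936, 35.567, -0.01, 0.083, 0.006]
50 [51.102, 2.554, 49.715, -0.012, 0.134, 0.006]
55 [66.697, 3.22, 62.543, -0.014, 0.185, 0.006]
58 [76.557, 3.641, 69.567, -0.015, 0.215, 0.006]
60 [83.324, 3.93, 73.958, -0.016, 0.236, 0.006]
```

View pics/s2.png

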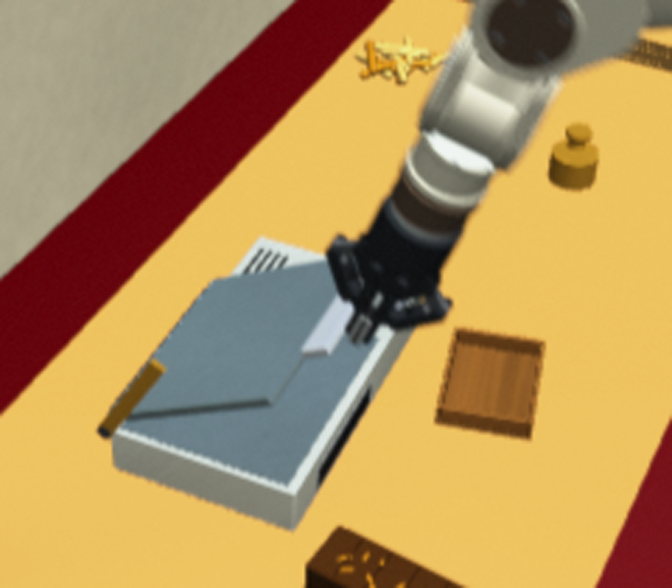

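```bash
python3 -m inch '[-30,-1,0,0,0,0,0,-60,-2,0,0,0,0,0,-60,-2,0,0,0,0,0,-60,-2,0,0,0,0,0]'
cat >> h.py <<'E'
def lidang(cam="side"):
    bot.camera(cam);out=[]
    for q in bot.spot_point(cam,"tab_edge")[:2]:
        o,d=ray(cam,q["uv"]);c=uw(0,0,0);t=-((o-c)@ey)/(d@ey);p=o+t*d-c
        x,z=.1-p@ex,p[2]-.062;out.append((np.degrees(np.arctan2(z,x)),np.hypot(x,z),q["confidence"],np.round(q["uv"],1)))
    return out
E
python3 - <<'E'
from h import *
print(lidang(),bot.get_obs()["ft_force"])
im=bot.camera("side");cv2.imwrite("pics/s3.png",cv2.resize(im[120:330,210:450],None,fx=2.8,fy=2.8,interpolation=cv2.INTER_CUBIC))
E
```

```text
clock: 5.05
eef_pos: [0.4879, 0.0749, 0.1873]
tool_rot: [0.684, 0.709, 0.127, 0.118]
ft_force: [-0.3, -0.0, 0.5]
grip_width: -0.0004
grasp_force: 0.0
[(np.float64(32.611562201432335), np.float64(0.23346464121718802), 0.82, array([334. , 231.7]))] [ 0.8599  0.3235 -0.8871]
```

View pics/s3.png

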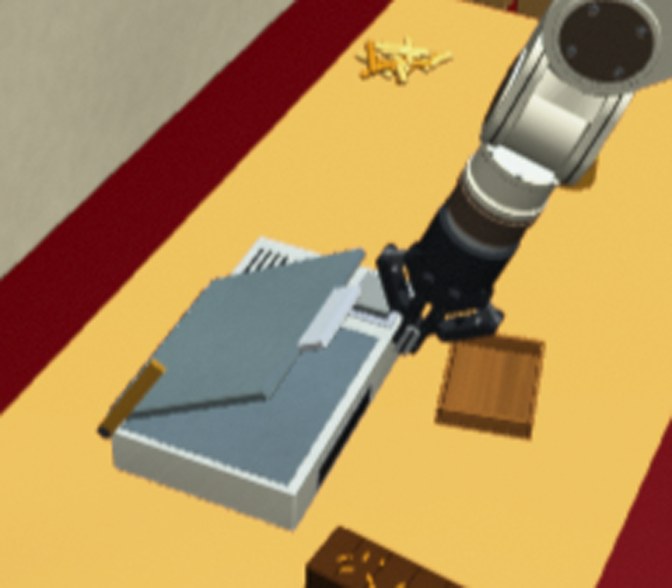

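```bash
cat >> h.py <<'E'
def hook(d,relang,s,cl=0,dx=0):
    f=np.radians(d);th=f+np.radians(relang)
    e=np.array([.1-.228*np.cos(f),.062+.228*np.sin(f)])
    p=e-(.0145+cl)*np.array([np.sin(th),np.cos(th)])+s*np.array([np.cos(th),-np.sin(th)])
    R=hookR(th);return uw(p[0]+dx,0,p[1])-.022*R[:,2],R
E
python3 - <<'E'
from h import *
o=bot.get_obs();ref=(o["eef_pos"],Ro.from_quat(o["tool_rot"]))
for a in [(32,20,.035,.02,-.05),(32,20,.035,.015,0)]+[(d,20,.035) for d in (32,37,42,47,52,57,60)]:
    print(a,np.round(rel(*hook(*a),ref),3).tolist())
E
```

```text
(32, 20, 0.035, 0.02, -0.05) [-2.652, -1.222, -36.042, 0.006, -0.315, 0.004]
(32, 20, 0.035, 0.015, 0) [51.239, 1.08, -32.964, 0.006, -0.315, 0.004]
(32, 20, 0.035) [63.049, 1.585, -23.729, 0.006, -0.315, 0.004]
(37, 20, 0.035) [72.648, 1.995, -6.966, 0.003, -0.227, 0.004]
(42, 20, 0.035) [83.671, 2.466, 8.897, -0.001, -0.14, 0.004]
(47, 20, 0.035) [96.033, 2.994, 23.737, -0.004, -0.053, 0.005]
(52, 20, 0.035) [109.64, 3.575, 37.442, -0.008, 0.034, 0.005]
(57, 20, 0.035) [124.389, 4.205, 49.909, -0.011, 0.121, 0.005]
(60, 20, 0.035) [133.739, 4.605, 56.754, -0.013, 0.174, 0.005]
```

```bash
python3 -m inch '[-3,-1,-36,0,-0.31,0,0,-3,-1,-36,0,-0.31,0,0,-3,-1,-36,0,-0.31,0,0,25,0,-35,0,-0.31,0,0,51,1,-33,0,-0.31,0,0,51,1,-33,0,-0.31,0,0]'
python3 - <<'E'
from h import *
o=bot.get_obs();ref=(o["eef_pos"],Ro.from_quat(o["tool_rot"]))
for a in [(d,20,.035) for d in (32,37,42,47,52,55,57,58,60)]:
    print(a,np.round(rel(*hook(*a),ref),3).tolist())
E
```

```text
clock: 5.7
eef_pos: [0.5445, 0.0771, 0.1542]
tool_rot: [0.655, 0.682, 0.232, 0.227]
ft_force: [1.7, 0.5, 1.0]
grip_width: 0.0001
grasp_force: 0.0
(32, 20, 0.035) [9.1, 0.015, 9.435, 0.006, -0.003, 0.004]
(37, 20, 0.035) [18.7, 0.425, 26.199, 0.002, 0.084, 0.004]
(42, 20, 0.035) [29.722, 0.896, 42.061, -0.001, 0.171, 0.004]
(47, 20, 0.035) [42.084, 1.425, 56.901, -0.005, 0.259, 0.004]
(52, 20, 0.035) [55.691, 2.006, 70.607, -0.008, 0.346, 0.003]
(55, 20, 0.035) [64.411, 2.378, 78.242, -0.011, 0.398, 0.003]
(57, 20, 0.035) [70.44, 2.636, 83.073, -0.012, 0.433, 0.003]
(58, 20, 0.035) [73.517, 2.768, 85.409, -0.013, 0.45, 0.003]
(60, 20, 0.035) [79.791, 3.036, 89.918, -0.014, 0.485, 0.003]
```

```bash
python3 -m inch '[9,0,9,0,0,0,0,19,0,26,0,0.08,0,0,30,1,42,0,0.17,0,0,42,1,57,0,0.26,0,0,56,2,71,-0.01,0.35,0,0,64,2,78,-0.01,0.4,0,0,67,2,81,-0.01,0.415,0,0,67,2,81,-0.01,0.415,0,0]'
python3 - <<'E'
from h import *
print(lidang(),lidang("top"),bot.get_obs()["ft_force"])
E
```

```text
clock: 6.37
eef_pos: [0.6101, 0.0786, 0.2351]
tool_rot: [0.688, 0.716, 0.087, 0.083]
ft_force: [-0.2, 0.2, 0.2]
grip_width: -0.0001
grasp_force: 0.0
[(np.float64(54.19648843317109), np.float64(0.22074862086968736), 0.79, array([310.6, 208.7])), (np.float64(41.38171216006957), np.float64(0.5007451057980329), 0.39, array([411. , 184.9]))] [(np.float64(54.230723459149495), np.float64(0.2263187128359027), 0.82, array([286.4, 237.2]))] [ 0.0452  0.6187 -0.1675]
```

```bash
python3 -m inch '[8,0,6,0,0.05,0,0,17,1,11,0,0.1,0,0,20,1,13,0,0.12,0,0,20,1,13,0,0.12,0,0]'
python3 - <<'E'
from h import *
print(lidang(),lidang("top"),bot.get_obs()["ft_force"])
im=bot.camera("side");cv2.imwrite("pics/s4.png",cv2.resize(im[120:330,210:450],None,fx=2.8,fy=2.8,interpolation=cv2.INTER_CUBIC))
E
```

```text
clock: 6.9
eef_pos: [0.6266, 0.0795, 0.2463]
tool_rot: [0.692, 0.72, 0.044, 0.039]
ft_force: [-3.5, -0.3, 2.2]
grip_width: 0.0002
grasp_force: 1.8
[(np.float64(59.6949233885595), np.float64(0.22549143551876938), 0.78, array([305.2, 202.3]))] [] [-1.4558 -0.6273  0.4413]
```

View pics/s4.png

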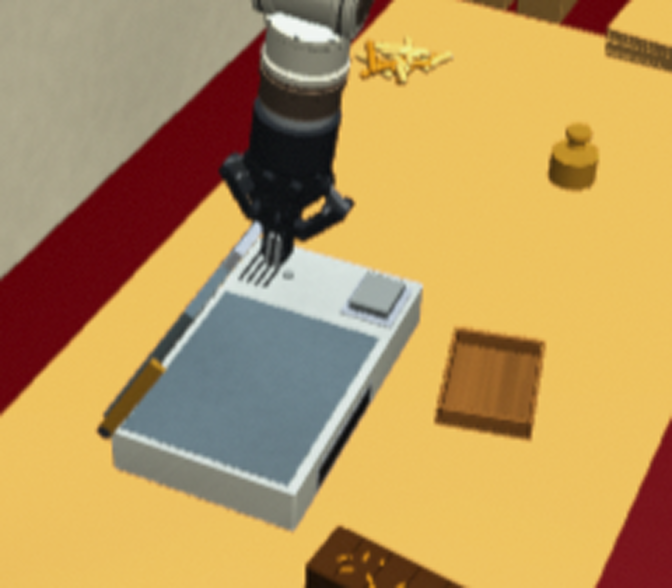

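```bash
cat >> h.py <<'E'
def downR(a): x=np.array([np.cos(a),np.sin(a),0]);z=-ez;return np.stack([x,np.cross(z,x),z],1)
E
python3 -m inch '[-40,-2,0,0,0,0,0,-80,-3,0,0,0,0,0,-120,-5,0,0,0,0,0,-160,0,0,0,0,0,100]'
python3 - <<'E'
from h import *
print(lidang())
print(rel(np.array([.40,.229,.24]),downR(3.045)))
E
```

```text
clock: 7.48
eef_pos: [0.4656, 0.0793, 0.2459]
tool_rot: [0.692, 0.719, 0.045, 0.04]
ft_force: [-0.0, 1.1, 0.4]
grip_width: 0.0107
grasp_force: 0.0
[(np.float64(60.49201476574446), np.float64(0.23563897609955778), 0.77, array([306. , 199.3])), (np.float64(41.323956702912604), np.float64(0.5012359962484577), 0.53, array([411.3, 185. ]))]
[-59.6776 149.4142  -4.7725  -0.0886   0.0857   1.4308]
```

```bash
python3 -m inch '[-30,75,-2,-0.05,0.04,0.7,100,-60,149,-5,-0.089,0.086,1.43,100,-60,149,-5,-0.089,0.086,1.43,100,-60,149,-5,-0.089,0.086,1.43,100,-60,149,-5,-0.089,0.086,1.43,100,-60,149,-5,-0.089,0.086,1.43,100,-60,149,-5,-0.089,0.086,1.43,100,-60,149,-5,-0.089,0.086,1.43,100]'
python3 - <<'E'
from h import *
print(rel(np.array([.40,.229,.24]),downR(3.045)))
E
```

```text
clock: 8.25
eef_pos: [0.4075, 0.2298, 0.2418]
tool_rot: [0.259, 0.965, 0.018, 0.014]
ft_force: [-0.5, 0.4, -0.3]
grip_width: 0.0855
grasp_force: 0.0
[-7.473  -0.7971 -1.8032 -0.0341  0.0297  0.4284]
```

Finish the turn and measure the brick with the wrist camera.

```bash
python3 -m inch '[-7,-1,-2,-0.034,0.03,0.43,100,-7,-1,-2,-0.034,0.03,0.43,100,-7,-1,-2,-0.034,0.03,0.43,100,-7,-1,-2,-0.034,0.03,0.43,100,-7,-1,-2,-0.034,0.03,0.43,100]'
cat >> h.py <<'E'
def brickpose(save=None,z=.042):
    o=bot.get_obs();w=bot.camera("wrist")
    I=bot.camera_info("wrist");K=np.array(I["intrinsics"]);T=np.eye(4);T[:3,:3]=Ro.from_quat(o["tool_rot"]).as_matrix();T[:3,3]=o["eef_pos"];T=T@I["hand_eye"]
    def g(uv,z):
        d=T[:3,:3]@np.linalg.inv(K)@np.array([uv[0],uv[1],1.]);return T[:3,3]+d*(z-T[2,3])/d[2]
    s=bot.silhouettes("wrist","brick")[0];p=bot.spot_point("wrist","brick")
    cs=max(cv2.findContours(s["mask"].astype(np.uint8),cv2.RETR_EXTERNAL,cv2.CHAIN_APPROX_NONE)[0],key=cv2.contourArea)[:,0]
    # top-plane projection of the outline (visible sides bias it slightly)
    q=np.array([g(c,z)[:2] for c in cs],np.float32);r=cv2.minAreaRect(q*1000)
    if save: cv2.drawContours(w,[cs[:,None]],-1,(0,0,255),1);cv2.imwrite(save,w)
    print("conf",s["confidence"],"rect@top",r,"spot",[(g(k["uv"],0),k["confidence"]) for k in p[:1]])
E
python3 - <<'E'
from h import *
brickpose("pics/w2.png")
print(bot.get_obs()["joint_pos"])
E
```

```text
clock: 8.67
eef_pos: [0.4008, 0.2284, 0.2396]
tool_rot: [0.051, 0.999, -0.0, 0.0]
ft_force: [0.9, 0.9, -0.0]
grip_width: 0.0853
grasp_force: 0.0
conf 0.7 rect@top ((428.6680908203125, 231.4657440185547), (60.319217681884766, 149.8616180419922), 84.20681762695312) spot [(array([0.4308, 0.2323, 0.    ]), 0.95)]
[ 0.5182  0.1705 -0.1197  1.2813 -0.0008  0.6221]
```

View pics/w2.png

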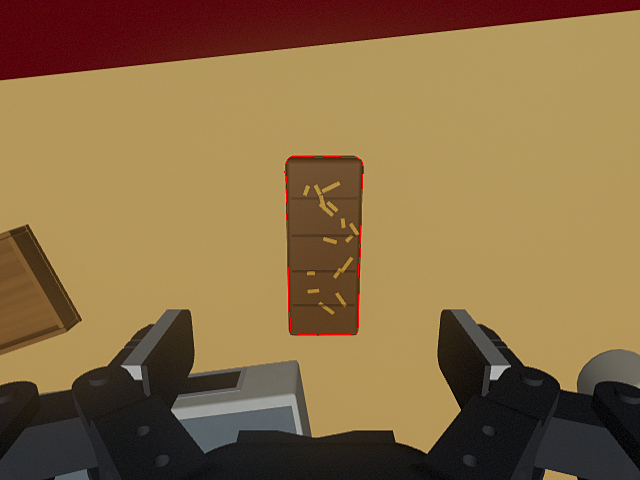

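```bash
python3 -m inch '[28,3,-40,0,0,0,100,28,3,-80,0,0,0,100,28,3,-120,0,0,0,100,28,3,-160,0,0,0,100,28,3,-190,0,0,0,100,28,3,-207,0,0,0,100,28,3,-207,0,0,0,0,28,3,-207,0,0,0,0]'
python3 -m inch '[0,0,0,0,0,0,0,0,0,0,0,0,0,0,0,0,0,0,0,0,0,0,0,0,0,0,0,0,0,0,8,0,0,0,0,0,0,20,0,0,0,0,0,0,20,0,0,0,0]'
python3 - <<'E'
from h import *
# brick carried: target centre at unit x=-.163 (33 mm gap), y=+.010
t=uw(-.165,.010,0);o=bot.get_obs();R=Ro.from_quat(o["tool_rot"]).as_matrix()
a=np.arctan2(R[1,0],R[0,0]);print(a,t, o["joint_pos"])
off=np.array([.4287,.2315])-o["eef_pos"][:2]; dth=PSI-np.pi/2+.101
c,s=np.cos(dth),np.sin(dth);off2=np.array([c*off[0]-s*off[1],s*off[0]+c*off[1]])
print(off,dth,(t[:2]-off2-o["eef_pos"][:2])*1e3)
E
```

```text
clock: 9.48
eef_pos: [0.4276, 0.2305, 0.032]
tool_rot: [0.052, 0.999, -0.001, -0.001]
ft_force: [-0.2, -0.1, 0.3]
grip_width: 0.0639
grasp_force: 0.0
clock: 10.07
eef_pos: [0.4297, 0.2316, 0.055]
tool_rot: [0.051, 0.999, 0.0, 0.001]
ft_force: [0.6, 1.6, -2.4]
grip_width: 0.0589
grasp_force: 68.0
3.038916751893587 [0.485  0.0841 0.    ] [ 0.495   0.3999 -0.3374  0.831  -0.0011  0.5977]
[-0.001  -0.0001] -1.4270963267948966 [  55.5875 -148.3784]
```

```bash
python3 -m inch '[0,0,30,0,0,0,0,0,-20,50,0,0,-0.12,0,0,-148,50,0,0,-1.427,0,0,-148,50,0,0,-1.427,0,0,-148,50,0,0,-1.427,0,0,-148,50,0,0,-1.427,0,0,-148,50,0,0,-1.427,0,0,-148,50,0,0,-1.427,0]'
python3 - <<'E'
from h import *
o=bot.get_obs();R=downR(3.0389-1.4271);t=uw(-.165,.010,.105)
print(o["joint_pos"],rel(t,R))
E
```

```text
clock: 10.73
eef_pos: [0.4283, 0.0815, 0.1029]
tool_rot: [0.471, 0.882, -0.0, -0.001]
ft_force: [0.5, -0.5, -4.0]
grip_width: 0.0593
grasp_force: 67.9
[ 0.188   0.2495 -0.4083  0.9142  0.0002  1.1698] [56.766   2.6445  2.1254 -0.0003 -0.0012 -0.548 ]
```

```bash
python3 -m inch '[20,2,0,0,0,-0.548,0,56,2,0,0,0,-0.548,0,56,2,0,0,0,-0.548,0,56,2,0,0,0,-0.548,0,56,2,0,0,0,-0.548,0,56,2,-30,0,0,-0.548,0,56,2,-55,0,0,-0.548,0,56,2,-66,0,0,-0.548,0]'
python3 -m inch '[0,0,-3,0,0,0,0,0,0,-3,0,0,0,0,0,0,-3,0,0,0,86,0,0,-3,0,0,0,86,0,0,-3,0,0,0,86,0,0,20,0,0,0,86,0,0,60,0,0,0,86,0,0,90,0,0,0,86]'
python3 - <<'E'
from h import *
print(lidang(),uw(-.165,.010,0),bot.get_obs()["joint_pos"])
E
```

```text
clock: 11.4
eef_pos: [0.4822, 0.0844, 0.034]
tool_rot: [0.689, 0.725, -0.002, -0.002]
ft_force: [-1.6, 0.2, -4.6]
grip_width: 0.0589
grasp_force: 68.1
clock: 12.07
eef_pos: [0.4844, 0.0848, 0.1285]
tool_rot: [0.689, 0.725, -0.0, -0.001]
ft_force: [1.0, 0.7, -0.4]
grip_width: 0.0735
grasp_force: 0.0
[(np.float64(59.59801763063879), np.float64(0.22032344217691877), 0.83, array([304.4, 203.5]))] [0.485  0.0841 0.    ] [ 0.1728  0.3137 -0.2266  1.0194  0.001   1.6934]
```

```bash
python3 -m inch '[-35,0,40,0,0,0.8,100,-60,-3,80,0,0,1.573,100,-60,-3,100,0,0,1.573,100,-60,-3,100,0,0,1.573,100,-60,-3,100,0,0,1.573,100,-60,-3,100,0,0,1.573,100,-60,-3,100,0,0,1.573,100,-60,-3,100,0,0,1.573,100]'
python3 - <<'E'
from h import *
print(rel(uw(-.23,.008,.23),downR(PSI+np.pi)))
E
```

```text
clock: 12.83
eef_pos: [0.4242, 0.0818, 0.2265]
tool_rot: [0.254, 0.967, -0.001, -0.0]
ft_force: [0.2, 0.5, -0.1]
grip_width: 0.0855
grasp_force: 0.0
[-4.0529 -2.4528  3.4804  0.0012 -0.0006  0.5571]
```

```bash
python3 -m inch '[-4,-2,0,0,0,0.557,100,-4,-2,0,0,0,0.557,100,-4,-2,0,0,0,0.557,100,-4,-2,0,0,0,0.557,100,-4,-2,0,0,0,0.557,100,-4,-2,0,0,0,0.557,100]'
cat >> h.py <<'E'
def unitframe(p): d=np.r_[p[:2],0]-uw(0,0,0);return d@ex*1e3,d@ey*1e3
E
python3 - <<'E'
from h import *
brickpose("pics/w3.png")
o=bot.get_obs();w=cv2.imread("pics/w3.png")
# wrist view of unit corners vs model
I=bot.camera_info("wrist");T=np.eye(4);T[:3,:3]=Ro.from_quat(o["tool_rot"]).as_matrix();T[:3,3]=o["eef_pos"];C=np.linalg.inv(T@I["hand_eye"])
for P,c in ((uw(-.1,-.065,0),(0,0,255)),(uw(-.1,.065,0),(0,0,255)),(uw(-.1,0,0),(0,255,0)),(uw(-.1,.12,.06),(255,0,255)),(uw(-.1,.12,0),(255,0,255)),(uw(-.1,0,.06),(255,0,255))):
    k=I["intrinsics"]@(C@np.r_[P,1])[:3];k=k[:2]/k[2];print(k);cv2.drawMarker(w,tuple(int(v) for v in np.round(k)),c,0,14,1)
print([(q["uv"],q["confidence"]) for q in bot.spot_point("wrist","sill")])
cv2.imwrite("pics/w3.png",w);print(o["eef_pos"],unitframe(o["eef_pos"]))
E
```

```text
clock: 13.33
eef_pos: [0.4202, 0.0798, 0.2264]
tool_rot: [-0.019, 1.0, -0.001, -0.0]
ft_force: [-0.7, 0.9, -0.5]
grip_width: 0.0854
grasp_force: 0.0
conf 0.58 rect@top ((477.4334716796875, 81.94334411621094), (69.86833190917969, 148.22183227539062), 2.2171308994293213) spot [(array([0.4818, 0.0798, 0.    ]), 0.92)]
[239.141  347.5358]
[377.5216 346.7688]
[308.2802 347.1526]
[457.1781 384.7941]
[436.1907 346.4436]
[306.8359 385.5656]
[([307.5, 346.1], 0.77)]
[0.4202 0.0798 0.2264] (np.float64(-229.99254031503827), np.float64(8.40292918901638))
```

View pics/w3.png

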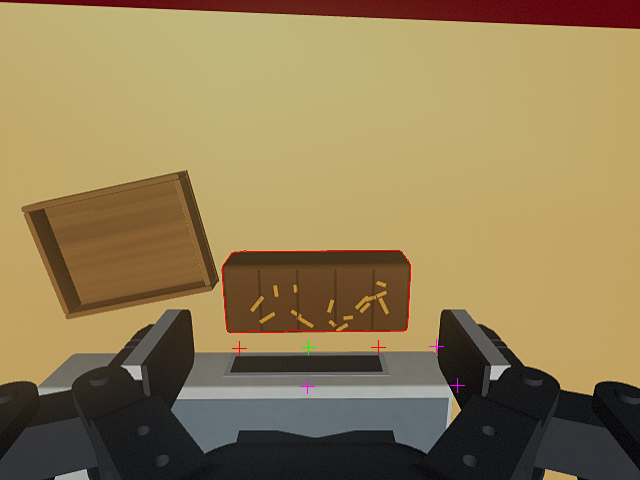

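```bash
python3 -m inch '[0,0,-40,0,0,0,100,0,0,-80,0,0,0,100,0,0,-120,0,0,0,100,0,0,-160,0,0,0,100,0,0,-196,0,0,0,100,0,0,-196,0,0,0,100,10,0,-196,0,0,0,100,20,1,-196,0,0,0,100]'
python3 -m inch '[5,0,0,0,0,0,100,10,0,0,0,0,0,100,15,1,0,0,0,0,100,20,1,0,0,0,0,100,25,1,0,0,0,0,100,28,1,0,0,0,0,100,31,1,0,0,0,0,100,31,1,0,0,0,0,100]'
python3 - <<'E'
from h import *
o=bot.get_obs();print(unitframe(o["eef_pos"]),o["ft_force"])
E
```

```text
clock: 14.2
eef_pos: [0.4416, 0.0809, 0.032]
tool_rot: [-0.018, 1.0, -0.001, 0.0]
ft_force: [0.9, 0.1, 0.7]
grip_width: 0.0854
grasp_force: 0.0
clock: 14.87
eef_pos: [0.4722, 0.0818, 0.0307]
tool_rot: [-0.018, 1.0, -0.001, 0.0]
ft_force: [-1.6, 0.6, 0.9]
grip_width: 0.0855
grasp_force: 0.7
(np.float64(-177.94376803432687), np.float64(8.241973269364173)) [-1.625   0.6008  0.8741]
```

Continue in small steps until the force rises.

```bash
python3 -m inch '[3,0,0,0,0,0,100,5,0,0,0,0,0,100,7,0,0,0,0,0,100,7,0,0,0,0,0,100]';python3 -m inch '[1,0,0,0,0,0,100,2,0,0,0,0,0,100,3,0,0,0,0,0,100,3,0,0,0,0,0,100]';python3 -m inch '[1,0,0,0,0,0,100,2,0,0,0,0,0,100,2,0,0,0,0,0,100]'
```

```text
clock: 15.2
eef_pos: [0.4789, 0.0818, 0.0304]
tool_rot: [-0.018, 1.0, -0.001, 0.0]
ft_force: [-0.8, 0.7, -1.5]
grip_width: 0.0851
grasp_force: 0.8
clock: 15.53
eef_pos: [0.4801, 0.0817, 0.0304]
tool_rot: [-0.018, 1.0, -0.001, -0.002]
ft_force: [-6.5, 0.5, 3.5]
grip_width: 0.0853
grasp_force: 2.8
clock: 15.78
eef_pos: [0.4802, 0.0817, 0.0302]
tool_rot: [-0.019, 1.0, -0.001, -0.003]
ft_force: [-9.0, -0.6, 7.5]
grip_width: 0.0854
grasp_force: 4.9
```

```bash
python3 -m inch '[2,0,0,0,0,0,100,4,0,0,0,0,0,100,4,0,0,0,0,0,100,0,0,0,0,0,0,100,-20,-1,0,0,0,0,100,-55,-2,0,0,0,0,100,-59,-2,40,0,0,0,100,-60,-2,80,0,0,0,100]'
python3 -m inch '[0,0,40,0,0,0,100,0,0,80,0,0,0,100,0,0,116,0,0,0,100,0,0,116,0,0,0,100,0,0,116,0,0,0,100]'
python3 - <<'E'
from h import *
o=bot.get_obs();brickpose("pics/w4.png");print(bot.spot_point("wrist","sill"),lidang(),o["eef_pos"])
E
```

```text
clock: 16.45
eef_pos: [0.415, 0.0783, 0.1071]
tool_rot: [-0.018, 1.0, -0.002, -0.007]
ft_force: [2.8, 0.2, 0.8]
grip_width: 0.0854
grasp_force: 0.0
clock: 16.87
eef_pos: [0.4262, 0.0802, 0.2297]
tool_rot: [-0.018, 1.0, -0.0, 0.004]
ft_force: [-0.5, -0.0, 0.1]
grip_width: 0.0857
grasp_force: 0.0
conf 0.66 rect@top ((513.0394287109375, 82.5171890258789), (72.88104248046875, 149.99435424804688), 2.775421380996704) spot [(array([0.5212, 0.0808, 0.    ]), 0.63)]
[] [(np.float64(60.11967479502626), np.float64(0.2226843502212542), 0.7, array([304.2, 202.5]))] [0.4262 0.0802 0.2297]
```

View pics/w4.png

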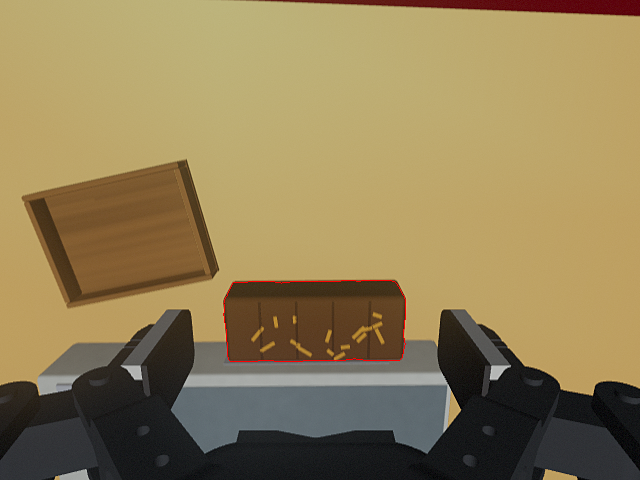

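```bash
python3 -m inch '[0,-40,0,0,0,0,0,0,-80,0,0,0,0,0,20,-120,0,0,0,0,0,50,-150,-10,0,0,0,0,80,-169,-30,0,0,0,0,120,-169,-50,0,0,0,0,155,-169,-70,0,0,0,0,166,-169,-95,0,0,0,0]'
python3 -m inch '[0,0,0,0,0,0,0,0,0,0,0,0,0,0,0,0,-15,0,0,0,0,0,0,-15,0,0,0,0]'
python3 - <<'E'
from h import *
o=bot.get_obs();print(rel(uw(-.065,-.168,.098),downR(PSI+np.pi)),lidang(),o["ft_force"])
print([(at_z("side",q["uv"],.076),q["confidence"]) for q in bot.spot_point("side","key_top")])
E
```

```text
clock: 17.83
eef_pos: [0.594, -0.0904, 0.1304]
tool_rot: [-0.018, 1.0, -0.001, 0.002]
ft_force: [1.0, -1.4, 0.4]
grip_width: -0.0
grasp_force: 0.0
clock: 18.17
eef_pos: [0.5873, -0.089, 0.1154]
tool_rot: [-0.018, 1.0, -0.001, -0.002]
ft_force: [-0.1, 1.6, 0.2]
grip_width: 0.0
grasp_force: 0.0
[  5.1861  -0.4467 -17.374    0.0015  -0.0041   0.0063] [(np.float64(59.39844015903619), np.float64(0.2324222095846977), 0.81, array([306.8, 201.1]))] [-0.1105  1.5906  0.2274]
[(array([ 0.5808, -0.0876,  0.076 ]), 0.46)]
```

```bash
python3 -m inch '[3,0,-10,0,0,0,0,3,0,-17,0,0,0,0,3,0,-21,0,0,0,0,3,0,-25,0,0,0,0,3,0,-27,0,0,0,0,3,0,-27,0,0,0,0]'
```

```text
clock: 18.82
eef_pos: [0.5925, -0.0892, 0.092]
tool_rot: [-0.018, 1.0, -0.001, 0.001]
ft_force: [-4.5, 1.5, 14.9]
grip_width: -0.0001
grasp_force: 7.0
```

```bash
python3 -m inch '[0,0,0,0,0,0,0,0,0,15,0,0,0,0,0,0,45,0,0,0,0,-30,0,75,0,0,0,0,-70,0,95,0,0,0,0,-110,0,105,0,0,0,0,-150,0,105,0,0,0,0,-150,0,105,0,0,0,0]'
python3 - <<'E'
from h import *
o=bot.get_obs();print(o["ft_force"],lidang())
for c in("top","side"):
    bot.camera(c);print([(at_z(c,q["uv"],0),q["confidence"],unitframe(at_z(c,q["uv"],0))) for q in bot.spot_point(c,"brick")[:1]])
    for n in("tray","jar","weight"): print(n,[at_z(c,q["uv"],0)[:2] for q in bot.spot_point(c,n)[:1]])
im=bot.camera("side");cv2.imwrite("pics/s5.png",cv2.resize(im[120:400,200:450],None,fx=2.1,fy=2.1,interpolation=cv2.INTER_CUBIC))
E
```

```text
clock: 19.48
eef_pos: [0.4318, -0.088, 0.1927]
tool_rot: [-0.018, 1.0, 0.0, -0.006]
ft_force: [-0.8, 0.7, -1.2]
grip_width: 0.0002
grasp_force: 0.0
[-0.825   0.6989 -1.1687] []
[(array([0.521 , 0.0832, 0.    ]), 0.66, (np.float64(-129.1195574161552), np.float64(7.5602580253678235)))]
tray [array([ 0.4528, -0.0816])]
jar [array([0.5909, 0.5015])]
weight [array([ 0.5037, -0.4966])]
[(array([0.5206, 0.0753, 0.    ]), 0.75, (np.float64(-129.87825593199582), np.float64(-0.3114677643077845)))]
tray [array([ 0.4425, -0.0894])]
jar [array([0.6   , 0.5029])]
weight [array([ 0.5   , -0.4744])]
```

View pics/s5.png

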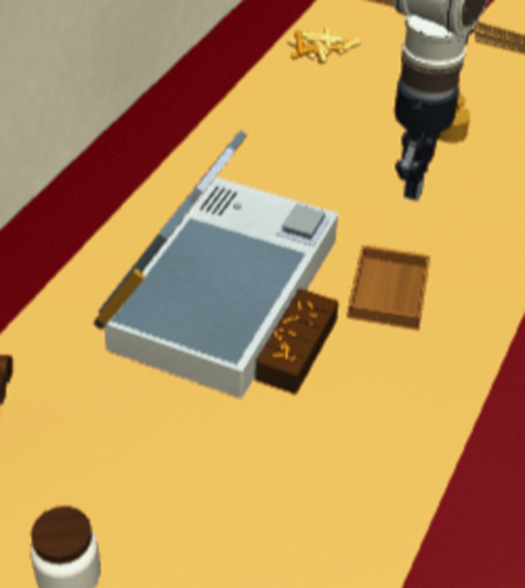

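The lid lies in line with the brass bar, the brick is flush with the front face, the key is up, the bystanders haven't moved and the robot is clear.

```bash
python3 -c "
from workcell import bot
print(bot.job_done())"
```

```text
the job is handed in; nothing more can be done
None
```

I handed the job in at about 19.5 s with the lid at about 60° in line with the brass bar, the brick flush and within about 8 mm of the window's middle, the key pressed and back up, the tray, jar and weight in place, and the robot clear; the hand-in returned no verdict.

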